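# Push the used tin through the flap of the recycling bin

### The job

A used food tin has been left standing on the front ledge of the countertop recycling bin. Push the bin's sprung flap open with one fingertip and, while that finger keeps it open, push the tin gently off the ledge and through the mouth with the other finger so that it drops into the bin; then take the hand away and let the flap close. Only push: do not squeeze or lift the tin, and leave the teaspoon on the ledge and the things round the bin where they are.

Things in the scene. Friction and masses are not known exactly. Their poses are not given: they have to be found in the camera images.
- bin: countertop recycling bin, fixed in place: steel pail, black lid, 306 mm long (x), 220 wide (y). Origin on the worktop under the middle of the mouth's near edge; x points level from ledge into mouth (away from the robot), z up. All offsets here are in this frame, mm. Flat ledge, top z = 150, x = -150 to 0, y = -110 to 110, rim 3 mm high, 6 wide round it. Inside: hollow, also under the ledge, floor z = 11
- mouth_edge (a point): middle of the mouth's near edge, level with the ledge (x = 0, y = 0, z = 150). Things pushed past this edge drop into the pail once the flap is out of the way; pushed against the shut flap, the tin jams under it. The mouth runs from here to the hinge, 104 mm further in x, y = -95 to 95; black cheeks beside it rise with the closed flap
- hood_ridge (a point): middle of the ridge of the low black hood behind the mouth (x = 108, y = 0, z = 209), the highest part of the bin; it starts at x = 102, just above the hinge, and the hood slopes down from it to the back at x = 156. Keep fingers before it and the gripper's body above it
- flap (a joint): grey flap with black ribs, 190 mm wide, 4 thick, hinged along y at x = 104, z = 204. At 0 (shut) it slopes 29 deg down to its free edge at x = 2, z = 148. Grows to 1.15 rad as that edge swings down and into the bin. A spring shuts it within 0.5 s when let go: 1.4 N at the free edge starts it; the tin's weight does not
- flap_middle (a point): middle of the flap's face, moves with it. A finger that points down and travels level in x, its tip 8 mm above the ledge, presses the flap open wider the nearer it gets to the hinge: about 0.2 rad with the finger's front 47 mm short of the hinge line, 0.5 rad at 24 mm, 0.7 rad at 13 mm; 3 to 7 N holds it there
- tin: used food tin with a white and red label, upright cylinder 57 mm across, 72 mm tall, 40 to 85 g; origin at the centre of its underside, z along its axis. It starts on the ledge, its centre 70 to 80 mm before the mouth's edge, 43 to 56 mm left or right of the middle
- teaspoon: steel teaspoon, 130x26x11 mm, lying on the ledge on the tin's other side, roughly along the bin's x; origin under its middle, x along it. It stays there, to be washed
- jam_jar: glass jam jar, 65 mm across, 94 mm tall; stays where it is; origin under its middle
- soda_can: orange-brown drinks can, 66 mm across, 115 mm tall; stays where it is; origin under its middle
- salt_shaker: glass salt shaker, 44 mm across, 90 mm tall; stays where it is; origin under its middle
- tumbler: small clear tumbler, 48 mm across, 61 mm tall; stays where it is; origin under its middle
- kitchen_timer: round red and white kitchen timer, 69 mm across, 49 mm tall; stays where it is; origin under its middle
There are look-alikes about, which are no part of the job. What is shaped like the tin but blue or orange is not meant.

How it is judged:
On the way, in this order (a step that is already met when the one before it is completed fails the run):
1. a finger presses the flap open while the tin still stands on the ledge (value of joint flap above 0.12 rad and contact force between the fingers and flap above 0.2 N and x of tin in the frame of bin below 0 m and z of tin in the frame of bin above 0.14 m and angle between tin's own z axis and vertical below 0.25 rad), for 0.1 s.
2. the tin has gone down through the mouth (z of tin in the frame of bin below 0.1 m), for 0.1 s.
At the end, for the whole second after the job is handed in: the tin lies at rest inside the bin (its origin below 100 mm in the bin), the flap is shut (under 0.05 rad), the teaspoon lies within 20 mm and the other things within 30 mm of where they were (z of tin in the frame of bin between 0 and 0.1 m and x of tin in the frame of bin between -0.145 and 0.145 m and y of tin in the frame of bin between -0.105 and 0.105 m and linear speed of tin below 0.03 m/s and value of joint flap below 0.05 rad and distance of teaspoon from where it was at the start of the episode below 0.02 m and distance of each of jam_jar, soda_can, salt_shaker, tumbler, kitchen_timer from where it was at the start of the episode below 0.03 m); the robot touches nothing.
It fails at once if the tin is squeezed or pushed with more than 10 N (contact force between the fingers and tin above 10 N).
It fails at once if the tin is lifted (more than 30 mm above the ledge) (z of tin in the frame of bin above 0.18 m).
It fails at once if the teaspoon is shifted by more than 20 mm (distance of teaspoon from where it was at the start of the episode above 0.02 m).
It fails at once if something round the bin is shifted by more than 30 mm (distance of any of jam_jar, soda_can, salt_shaker, tumbler, kitchen_timer from where it was at the start of the episode above 0.03 m).
It also fails if it takes over 35 s, if anything falls off the work surface, if the arm or the gripper's body presses on something with over 40 N, if the wrist force passes 120 N, or if a joint passes its speed limit or range.

### The arm

A 7-joint arm with a two-finger parallel gripper is mounted at the origin on a cart in front of the work surface, level with it; the furniture and walls round the work are solid. World frame = base frame: x ahead of the robot, y to its left, z up, the work surface at z = 0. Lengths are in m, angles in rad, forces in N, time in s.
With the tool pointing down it reaches from about 0.425 to 0.875 m from the base axis. Payload 4.7 kg.
Tool frame: the origin (TCP) lies midway between the tips of the shut fingers; the grasp point (between the pads) lies ctrl.grasp_offset behind it (ctrl.grasp_offset is the distance from the TCP to the grasp point, in m); z points along the fingers, y is the line along which they close (so a half turn about z gives the same grasp; the last joint's range is limited). The gripper opens to 87 mm and grips with 3 to 60 N. Pads are 19 mm wide; open, the fingers measure 117 mm over their backs; the gripper's body (75 mm by 190 mm) begins 51 mm behind the grasp point.
Start: joints at [-1.214, 0.321, -0.07, 1.45, 0.023, 1.371, -0.057], TCP at [0.219, 0.612, 0.223] pointing down, gripper open.
Joint ranges: [-2.86, 2.86], [-0.3, 2.09], [-1.38, 1.24], [0.06, 2.45], [-1.56, 4.7], [0.09, 2.05], [-2.69, 2.69]. Speed limits (rad/s): [2.57, 2.57, 3.14, 3.14, 3.14, 3.14, 3.14].

### API

Orientations are given as a rotation vector (axis times angle).
In Python, from bench import ctrl gives the robot as it stands. The module is installed in compiled form; this text tells all that it offers.
- The arm moves only by the tool jog_arm, never from a script. Its argument "moves" is one flat list of numbers, 7 for each row, row after row: the shift along the tool's x, y, z in units of 30 cm (1.0 is 30 cm), then the turn, a rotation vector about the tool's x, y, z in units of 60 degrees (1.0 is 60 degrees), then the gripper's target within -1 to 1 (fully open at 1, half-way at 0, shut at -1). In form: [x, y, z, wx, wy, wz, fingers, x, y, z, wx, wy, wz, fingers, ...]. A call has exactly 8 rows; each row is the pose to reach, as a shift and turn from the pose commanded when the call began, along the tool's axes at that moment; what a row does not reach only later rows make up. A row lasts 1/8 s, in which the tool goes at most 62.5 mm and 10.7 degrees, less where a joint would pass 70% of its speed; a pose out of reach is approached as far as the arm can. A call with a number of a shift or a turn outside -1 to 1 is refused whole. A call with a gripper value outside its range is refused whole. The fingers move at their own pace and stop on an object; "newtons" is the grip in N (left out, the last holds). Time passes only in rows, so rows that repeat a pose let the fingers close, or fill a call up. It gives the time, the measured TCP pose, the force, the opening and the grip force at its end, in the units of the state.
- ctrl.get_state(): the state, without advancing time (a new reading comes with each control period).
- ctrl.get_image(name): name is "side" or "top"; returns a dict with "pixels" (480x640x3 uint8, red, green, blue), "fx", "fy", "cx", "cy" (pixels), "dist" ([k1, k2, p1, p2, k3] as OpenCV has them; the pictures are not rectified), "xyz" and "rotation" of the camera in the world. Camera axes: x right, y up, looking along -z (the intrinsics and any distortion apply to the point x, -y, -z); pixel columns grow to the right and rows downward; lengths in m; the calibration is good to about 2 mm. A picture is of the moment at which its call begins. There is no depth.
- ctrl.close_job(): hands the job in; it is judged then, once.
The state is a dict: "time": time; "joint_positions": joint angles; "qd": joint speeds; "joint_torque": joint torques, N m; "position": TCP position; "tool_rot": TCP orientation; "ft_force": force on the tool from outside, world axes, zero at the start; "torque": the same for the moment, N m; "grip_width": opening from 0.0 (shut) to 1.0 (fully open); "grip_force": force on a finger pad.
Only numpy, scipy, OpenCV 4.12 (cv2) and the standard library are available. Lean on these libraries where they do the work, as an engineer would, in place of code of your own. Each camera call takes 0.05 s, during which the arm holds its last target. There are 200 camera calls.

## Working session

There is one attempt and no reset: what is moved stays moved. The work goes in short steps, Python scripts to look and compute and a tool call to move; the robot and the scene stay as the last step left them, time stands still between calls to the robot, and variables do not carry over. Pictures are saved under pics/ and viewed, at most 10 in all, crops included, and the job is handed in when it is done.

Besides the shell and the picture viewer there is one more tool, called after ">>>" as name(argument=value, ...) on one line, values as JSON. jog_arm: Moves the arm, as the interface text tells. Its arguments: {"type":"object","properties":{"moves":{"type":"array"},"newtons":{"type":"number"}},"required":["moves"]}

```bash
mkdir -p pics; python3 - <<'E'
from bench import ctrl
import cv2,pickle
print(ctrl.get_state(), ctrl.grasp_offset)
for n in("top","side"):
    d=ctrl.get_image(n); pickle.dump(d,open(f"pics/{n}0.pkl","wb"))
    cv2.imwrite(f"pics/{n}0.png",d["pixels"][:,:,::-1]); print(n,{k:v for k,v in d.items() if k!="pixels"})
E
```

```text
{'time': 0.0, 'joint_positions': array([-1.21393048,  0.32182859, -0.07006265,  1.4516713 ,  0.0226304 ,
        1.37076961, -0.05688495]), 'qd': array([ 1.05499244e-03, -4.23296362e-04,  9.72743253e-05, -1.19713929e-03,
        4.57153747e-05,  6.99821385e-04,  3.76259415e-04]), 'joint_torque': array([-1.18628691e-04, -4.91284633e+01, -4.03884770e-01, -3.12529922e+01,
       -6.39070035e-02,  4.36598633e-02,  1.75655318e-04]), 'position': array([0.2183484 , 0.61165298, 0.22145956]), 'tool_rot': array([-5.35703374e-01, -3.09538734e+00,  2.95429851e-03]), 'ft_force': array([ 0.35258195, -0.42243217,  0.78530953]), 'torque': array([ 0.05755563,  0.00419829, -0.00113968]), 'grip_force': 0.0, 'grip_width': 0.9961607963407078} 0.0187
top {'fx': 440.1839287193236, 'fy': 440.1839287193236, 'cx': 321.6420346433855, 'cy': 239.41596324357934, 'dist': array([-0.05857996,  0.        ,  0.        ,  0.        ,  0.        ]), 'xyz': array([ 0.43065356, -0.02992641,  1.21620336]), 'rotation': array([ 0.04403907, -0.06610905, -1.57005657])}
side {'fx': 592.3262195504376, 'fy': 592.3262195504376, 'cx': 320.3070392919314, 'cy': 240.28458118743924, 'dist': array([-0.00895265,  0.        ,  0.        ,  0.        ,  0.        ]), 'xyz': array([ 0.37229492, -1.08637155,  1.02016778]), 'rotation': array([ 0.87566364, -0.03653418, -0.13086642])}
```

View pics/top0.png

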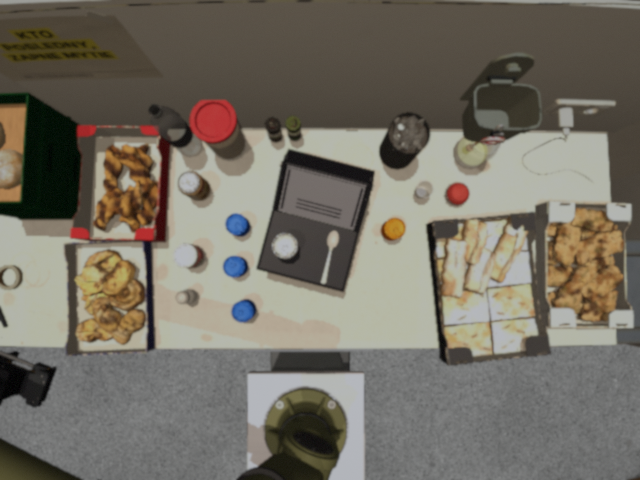

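View pics/side0.png

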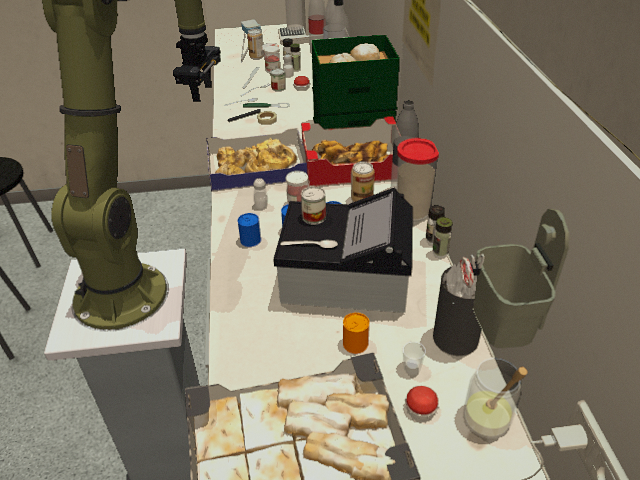

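The top view shows the bin with its ledge towards the robot. The tin is at about (285,246), left of the middle, and the spoon is at (331,255). The side view shows the tin at about (314,205). I'll zoom in on both for corners.

```bash
cat > h.py <<'E'
import numpy as np,cv2,pickle
from scipy.spatial.transform import Rotation as R
def ray(d,uv):
    K=np.array([[d["fx"],0,d["cx"]],[0,d["fy"],d["cy"]],[0,0,1]])
    p=cv2.undistortPoints(np.array(uv,float).reshape(-1,1,2),K,d["dist"]).reshape(-1,2)
    return d["xyz"],R.from_rotvec(d["rotation"]).apply(np.c_[p[:,0],-p[:,1],-np.ones(len(p))])
def onplane(d,uv,z):
    o,r=ray(d,uv); return o+r*((z-o[2])/r[:,2])[:,None]
def tri(d1,a,d2,b):
    o1,r1=ray(d1,[a]);o2,r2=ray(d2,[b]);A=np.c_[r1[0],-r2[0]]
    t=np.linalg.lstsq(A,o2-o1,rcond=None)[0];p=o1+t[0]*r1[0];q=o2+t[1]*r2[0]
    return (p+q)/2,np.linalg.norm(p-q)
def load(n): return pickle.load(open(f"pics/{n}.pkl","rb"))
E
python3 - <<'E'
from h import *
for n,(x,y,w,h),s in(("top0",(250,145,130,150),4),("side0",(260,180,160,120),5)):
    im=load(n)["pixels"][y:y+h,x:x+w,::-1]
    im=cv2.resize(np.clip(im.astype(float)*1.6,0,255).astype('uint8'),None,fx=s,fy=s,interpolation=cv2.INTER_CUBIC)
    cv2.imwrite(f"pics/{n}c.png",im)
t=load("top0")["pixels"]
dark=(t.max(2)<75).astype('uint8'); dark[:, :245]=0; dark[:,378:]=0; dark[:145]=0; dark[300:]=0
c=max(cv2.findContours(dark,0,2)[0],key=cv2.contourArea)
print(cv2.approxPolyDP(cv2.convexHull(c),3,True).reshape(-1,2).tolist())
E
```

```text
[[289, 150], [373, 172], [343, 290], [258, 268], [281, 166]]
```

View pics/top0c.png

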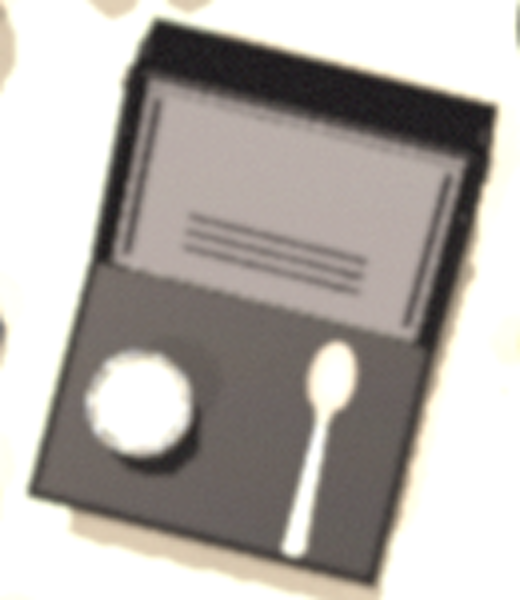

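View pics/side0c.png

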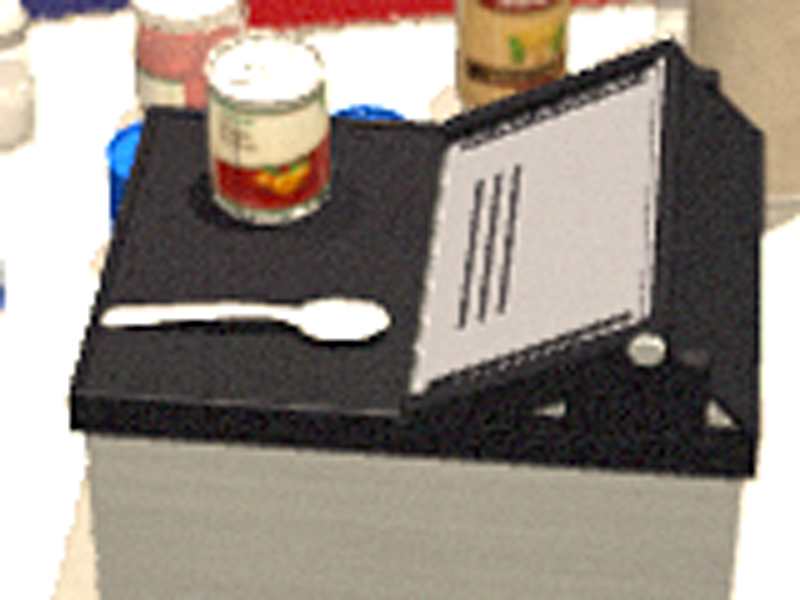

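The top crop shows the tin's top circle at (138,402) crop px, the ledge's near corners at (31,493) and (372,582), and the flap's free edge from (112,263) to (418,340). The side crop shows the tin's top centre at about (267,72) and the ledge's near corners at (150,108) and (77,398).

```bash
python3 - <<'E'
from h import *
T,S=load("top0"),load("side0"); np.set_printoptions(precision=4,suppress=True)
ft=lambda x,y:((x+.5)/4-.5+250,(y+.5)/4-.5+145); fs=lambda x,y:((x+.5)/5-.5+260,(y+.5)/5-.5+180)
P=dict(nl=((31,493),(150,108)),nr=((372,582),(77,398)),fl=((112,263),(447,142)),fr=((418,340),(416,394)),
 hl=((150,77),(664,58)),hr=((470,157),(645,318)),tin=((138,402),(267,72)),bowl=((332,378),(345,320)),handle=((294,550),(105,316)))
W={}
for k,(a,b) in P.items():
    W[k],e=tri(T,ft(*a),S,fs(*b)); print(k,W[k],round(e,4))
# bin pose fit: top-view points cast onto their planes
loc=np.array([[-150,110],[-150,-110],[2,95],[2,-95],[104,95],[104,-95]])/1000.; zs=[.153,.153,.15,.15,.206,.206]
w=np.array([onplane(T,[ft(*P[k][0])],z)[0,:2] for k,z in zip(["nl","nr","fl","fr","hl","hr"],zs)])
lc,wc=loc-loc.mean(0),w-w.mean(0)
th=np.arctan2((lc[:,0]*wc[:,1]-lc[:,1]*wc[:,0]).sum(),(lc*wc).sum())
Rm=np.array([[np.cos(th),-np.sin(th)],[np.sin(th),np.cos(th)]]); o=w.mean(0)-Rm@loc.mean(0)
print("bin",o,th,"resid",(w-(loc@Rm.T+o))*1000)
for k in("tin","bowl","handle"):
    p=onplane(T,[ft(*P[k][0])],dict(tin=.222,bowl=.158,handle=.153)[k])[0]
    print(k,p,Rm.T@(p[:2]-o), Rm.T@(W[k][:2]-o))
E
```

```text
nl [0.4344 0.1102 0.1524] 0.0042
nr [ 0.3819 -0.0956  0.1473] 0.0019
fl [0.5753 0.0625 0.1499] 0.0024
fr [ 0.529  -0.1237  0.1542] 0.0002
hl [0.6755 0.0363 0.2073] 0.0044
hr [ 0.627  -0.1495  0.2076] 0.0079
tin [0.4862 0.0414 0.2167] 0.0032
bowl [ 0.5053 -0.0713  0.1563] 0.0011
handle [ 0.3999 -0.0483  0.1533] 0.0048
bin [ 0.5534 -0.0305] -0.25346884081116217 resid [[ 0.7859 -3.6109]
 [ 2.4906  4.046 ]
 [-2.6416  1.402 ]
 [-1.9826 -1.106 ]
 [ 0.2509  0.8553]
 [ 1.0968 -1.5864]]
tin [0.4875 0.0409 0.222 ] [-0.0817  0.0526] [-0.083   0.0527]
bowl [ 0.5057 -0.0713  0.158 ] [-0.0359 -0.0515] [-0.0363 -0.0516]
handle [ 0.4023 -0.0484  0.153 ] [-0.1417 -0.0552] [-0.1441 -0.0557]
```

```bash
cat > goal.py <<'E'
import sys; from h import *; from bench import ctrl
O=np.array([.553,-.0305,0]); TH=-.2535; RB=R.from_rotvec([0,0,TH])
def report(gx=None,gy=None,gz=None,ydeg=None):
    "target TCP in bin frame (mm) and heading of tool y in bin frame (deg)"
    s=ctrl.get_state(); Rt=R.from_rotvec(s["tool_rot"]); p=RB.inv().apply(s["position"]-O)*1000; ty=RB.inv().apply(Rt.apply([0,1,0]))
    print("t",round(s["time"],2),"bin",p.round(1),"heading",np.degrees(np.arctan2(ty[1],ty[0])).round(1),"toolz",Rt.apply([0,0,1]).round(3),"F",RB.inv().apply(s["ft_force"]).round(2),"w",round(s["grip_width"],3))
    if gx is not None:
        g=RB.apply(np.array([gx,gy,gz])/1000)+O; h=np.radians(ydeg)
        y=np.array([np.cos(h),np.sin(h),0]); z=np.array([0,0,-1.]); x=np.cross(y,z)
        Rg=RB*R.from_matrix(np.c_[x,y,z])
        print("shift/0.3",(Rt.inv().apply(g-s["position"])/.3).round(3),"turn/60",np.degrees((Rt.inv()*Rg).as_rotvec()/60).round(3))
if __name__=="__main__": report(*map(float,sys.argv[1:]))
E
python3 goal.py -130 52 330 90; python3 goal.py -130 52 159.5 90
```

```text
t 0.1 bin [-485.   537.7  221.6] heading 84.9 toolz [-0.001 -0.002 -1.   ] F [1.45 0.4  0.38] w 1.001
shift/0.3 [-1.323 -1.508 -0.359] turn/60 [-0.002  0.    -0.085]
t 0.1 bin [-485.   537.7  221.6] heading 84.9 toolz [-0.001 -0.002 -1.   ] F [1.45 0.4  0.38] w 1.001
shift/0.3 [-1.323 -1.507  0.21 ] turn/60 [-0.002  0.    -0.085]
```

>>> jog_arm(moves=[0,0,-0.2,0,0,0,-0.31,-0.1,-0.1,-0.36,0,0,0,-0.31,-0.25,-0.25,-0.36,0,0,0,-0.31,-0.4,-0.4,-0.36,0,0,0,-0.31,-0.55,-0.55,-0.36,0,0,-0.05,-0.31,-0.7,-0.7,-0.36,0,0,-0.085,-0.31,-0.85,-0.85,-0.36,0,0,-0.085,-0.31,-0.95,-1.0,-0.36,0,0,-0.085,-0.31], newtons=10)

```text
time: 1.1
position: [0.3869, 0.2314, 0.3302]
tool_rot: [-0.399, -3.116, 0.0]
ft_force: [-0.3, -0.4, 0.5]
grip_width: 0.349
grip_force: 0.0
```

```bash
python3 goal.py -130 52 260 90
```

```text
t 1.1 bin [-226.5  211.9  330.2] heading 89.9 toolz [-0. -0. -1.] F [-0.19 -0.43  0.48] w 0.349
shift/0.3 [-0.322 -0.532  0.234] turn/60 [-0.    -0.    -0.001]
```

>>> jog_arm(moves=[-0.1,-0.18,0,0,0,0,-0.31,-0.2,-0.34,0,0,0,0,-0.31,-0.3,-0.5,0,0,0,0,-0.31,-0.322,-0.532,0.1,0,0,0,-0.31,-0.322,-0.532,0.234,0,0,0,-0.31,-0.322,-0.532,0.234,0,0,0,-0.31,-0.322,-0.532,0.234,0,0,0,-0.31,-0.322,-0.532,0.234,0,0,0,-0.31])

```text
time: 2.1
position: [0.4405, 0.0556, 0.2621]
tool_rot: [0.396, 3.114, 0.002]
ft_force: [0.1, -0.1, 0.0]
grip_width: 0.344
grip_force: 0.0
```

```bash
python3 goal.py -130 52 160 90; python3 - <<'E'
from h import *; from bench import ctrl
ims=[]
for n,(x,y,w,h),s in(("top",(240,145,140,150),3),("side",(260,130,160,150),3)):
    d=ctrl.get_image(n); pickle.dump(d,open(f"pics/{n}1.pkl","wb"))
    ims.append(cv2.resize(cv2.convertScaleAbs(d["pixels"][y:y+h,x:x+w,::-1],alpha=1.5),None,fx=2.6,fy=2.6,interpolation=2))
cv2.imwrite("pics/c1.png",np.hstack(ims))
E
```

```text
t 2.1 bin [-130.5   55.1  262.1] heading 90.0 toolz [ 0.003  0.001 -1.   ] F [ 0.15 -0.04  0.01] w 0.344
shift/0.3 [-0.001 -0.011  0.34 ] turn/60 [0.001 0.002 0.   ]
```

View pics/c1.png

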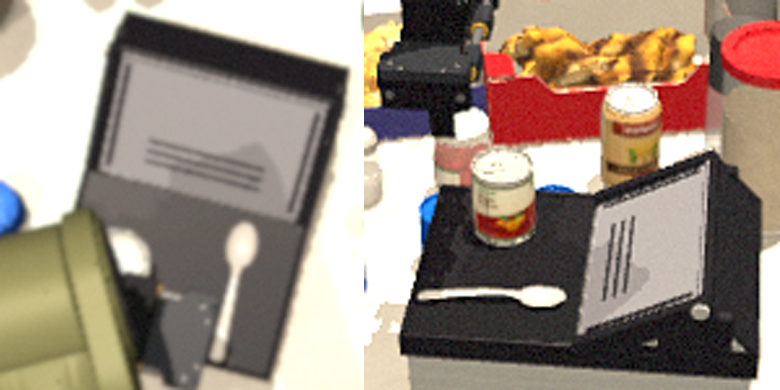

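The tin is untouched at crop (503,195) in the side view. The hand is above and behind the ledge, but I can't make out the fingers, so I'll project the TCP to check.

```bash
python3 - <<'E'
from h import *; from bench import ctrl
s=ctrl.get_state(); p=s["position"]; Rt=R.from_rotvec(s["tool_rot"])
for n in("top","side"):
    d=load(n+"1"); M=R.from_rotvec(d["rotation"]).inv()
    for q in(p,p+[0,0,.07],p+Rt.apply([0,.095,-.07]),p+Rt.apply([0,-.095,-.07])):
        c=M.apply(q-d["xyz"]); print(n,q.round(3),d["cx"]+d["fx"]*c[0]/-c[2],d["cy"]-d["fy"]*c[1]/-c[2])
d=load("side1"); cv2.imwrite("pics/s1.png",cv2.resize(cv2.convertScaleAbs(d["pixels"][60:260,230:400,::-1],alpha=1.6),None,fx=3,fy=3,interpolation=2))
E
```

```text
top [0.44  0.055 0.262] 275.9510413985115 265.91755315400195
top [0.44  0.055 0.332] 272.8237325626394 265.5676390651909
top [0.464 0.147 0.332] 226.96546420904963 253.75320280107223
top [ 0.416 -0.037  0.332] 318.75892114352115 277.5350656384621
side [0.44  0.055 0.262] 292.5328139499569 176.30941737196142
side [0.44  0.055 0.332] 290.9055281667111 149.98696157727449
side [0.464 0.147 0.332] 297.3567130830243 128.84079649719038
side [ 0.416 -0.037  0.332] 283.5734620724201 173.61930081320878
```

View pics/s1.png

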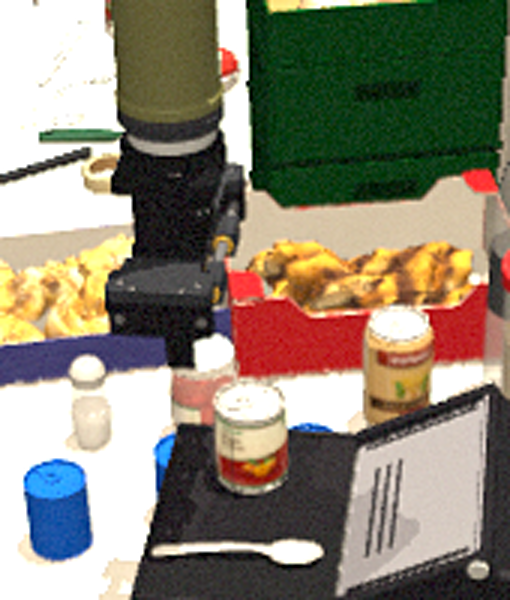

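The hand is where I expected, with the fingers at crop (185,350). Next I descend behind the tin and push it forward in the cradle of two half-open fingers.

>>> jog_arm(moves=[0.005,-0.01,0.08,0,0,0,-0.31,0.005,-0.01,0.16,0,0,0,-0.31,0.005,-0.01,0.24,0,0,0,-0.31,0.005,-0.01,0.3,0,0,0,-0.31,0.005,-0.01,0.335,0,0,0,-0.31,0.005,-0.01,0.335,0,0,0,-0.31,0.005,-0.01,0.335,0,0,0,-0.31,0.005,-0.01,0.335,0,0,0,-0.31])

```text
time: 3.2
position: [0.4379, 0.0527, 0.1606]
tool_rot: [0.397, 3.115, 0.001]
ft_force: [-0.4, -0.7, 0.1]
grip_width: 0.348
grip_force: 0.0
```

```bash
python3 goal.py -80 52.5 160 90
```

```text
t 3.2 bin [-132.3   51.7  160.6] heading 90.0 toolz [ 0.001  0.001 -1.   ] F [-0.17 -0.75  0.15] w 0.348
shift/0.3 [-0.174  0.003  0.002] turn/60 [ 0.001  0.001 -0.   ]
```

>>> jog_arm(moves=[-0.025,0,0,0,0,0,-0.31,-0.05,0,0,0,0,0,-0.31,-0.075,0,0,0,0,0,-0.31,-0.1,0,0,0,0,0,-0.31,-0.125,0,0,0,0,0,-0.31,-0.15,0,0,0,0,0,-0.31,-0.165,0,0,0,0,0,-0.31,-0.173,0,0,0,0,0,-0.31])

```text
time: 4.2
position: [0.4877, 0.0394, 0.1598]
tool_rot: [-0.398, -3.116, 0.0]
ft_force: [0.4, 0.1, 0.0]
grip_width: 0.343
grip_force: 0.3
```

```bash
python3 goal.py -125 52 161 90; python3 - <<'E'
from h import *; from bench import ctrl
d=ctrl.get_image("side"); pickle.dump(d,open("pics/side2.pkl","wb"))
cv2.imwrite("pics/s2.png",cv2.resize(cv2.convertScaleAbs(d["pixels"][150:290,250:420,::-1],alpha=1.6),None,fx=4,fy=4,interpolation=2))
E
```

```text
t 4.2 bin [-80.7  51.3 159.8] heading 90.0 toolz [-0. -0. -1.] F [0.39 0.18 0.02] w 0.343
shift/0.3 [ 0.148  0.002 -0.004] turn/60 [-0. -0. -0.]
```

View pics/s2.png

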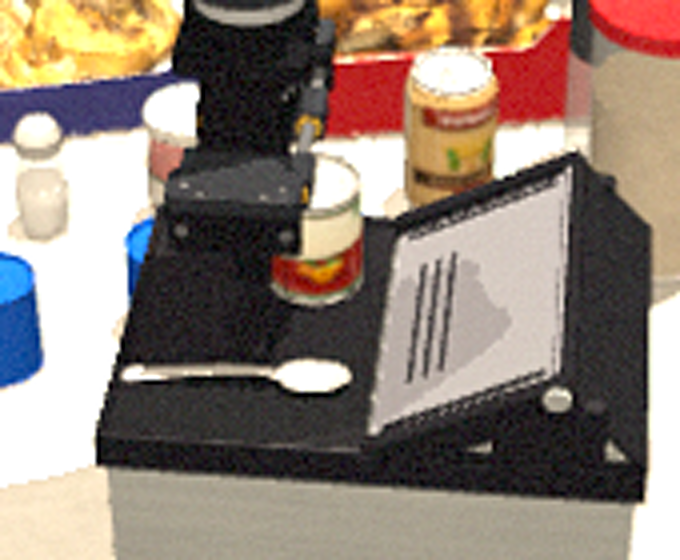

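The tin is still upright, in front of the fingers at crop (317,250), at roughly x=-46, y=51 in the bin frame. Now I back off, rise, turn to the diagonal and open.

>>> jog_arm(moves=[0.04,0,0,0,0,0,-0.31,0.08,0,0,0,0,0,-0.31,0.08,0,-0.15,0,0,0,-0.31,0.08,0,-0.3,0,0,0,-0.31,0.08,0,-0.4,0,0,-0.15,0.3,0.08,0,-0.4,0,0,-0.32,1,0.04,0,-0.4,0,0,-0.49,1,0,0,-0.4,0,0,-0.65,1])

```text
time: 5.25
position: [0.4869, 0.0399, 0.2801]
tool_rot: [-0.675, 3.067, 0.002]
ft_force: [-0.3, 0.6, 0.3]
grip_width: 0.71
grip_force: 0.0
```

```bash
python3 goal.py -45 25 260 156
```

```text
t 5.25 bin [-81.6  51.6 280.1] heading 129.4 toolz [ 0.     0.001 -1.   ] F [-0.45  0.51  0.34] w 0.71
shift/0.3 [-0.038 -0.146  0.067] turn/60 [ 0.001  0.001 -0.444]
```

>>> jog_arm(moves=[-0.01,-0.04,0,0,0,-0.15,1,-0.02,-0.08,0,0,0,-0.3,1,-0.038,-0.146,0.03,0,0,-0.444,1,-0.038,-0.146,0.067,0,0,-0.444,1,-0.038,-0.146,0.067,0,0,-0.444,1,-0.038,-0.146,0.067,0,0,-0.444,1,-0.038,-0.146,0.067,0,0,-0.444,1,-0.038,-0.146,0.067,0,0,-0.444,1])

```text
time: 6.25
position: [0.5162, 0.0047, 0.2601]
tool_rot: [-1.355, 2.834, 0.0]
ft_force: [-0.2, -0.0, 0.1]
grip_width: 1.002
grip_force: 0.0
```

```bash
python3 goal.py -45 25 160 156; python3 - <<'E'
from h import *; from bench import ctrl
ims=[]
for n,(x,y,w,h) in(("top",(240,145,140,150)),("side",(250,150,165,150))):
    d=ctrl.get_image(n); pickle.dump(d,open(f"pics/{n}3.pkl","wb"))
    ims.append(cv2.resize(cv2.convertScaleAbs(d["pixels"][y:y+h,x:x+w,::-1],alpha=1.6),None,fx=2.6,fy=2.6,interpolation=2))
cv2.imwrite("pics/c3.png",np.hstack(ims))
from goal import O,RB
d=load("side3"); M=R.from_rotvec(d["rotation"]).inv()
for x in(-40,-46,-52):
  for z in(150,222):
    a=np.linspace(0,6.28,60); q=RB.apply(np.c_[x+28.5*np.cos(a),51+28.5*np.sin(a),0*a+z]/1000)+O
    c=M.apply(q-d["xyz"]); u=d["cx"]-d["fx"]*c[:,0]/c[:,2]; v=d["cy"]+d["fy"]*c[:,1]/c[:,2]
    print(x,z,"crop box",(396-32+0)*0+((np.array([u.min(),u.max()])-250)*2.6+364).round(0),((np.array([v.min(),v.max()])-150)*2.6).round(0))
E
```

```text
t 6.25 bin [-44.5  24.8 260.1] heading 155.6 toolz [ 0.001  0.    -1.   ] F [-0.18 -0.05  0.08] w 1.002
shift/0.3 [0.    0.002 0.334] turn/60 [-0.     0.001 -0.006]
-40 150 crop box [546. 608.] [158. 196.]
-40 222 crop box [545. 608.] [ 95. 132.]
-46 150 crop box [540. 602.] [158. 196.]
-46 222 crop box [538. 602.] [ 95. 132.]
-52 150 crop box [533. 595.] [158. 195.]
-52 222 crop box [531. 595.] [ 94. 131.]
```

View pics/c3.png

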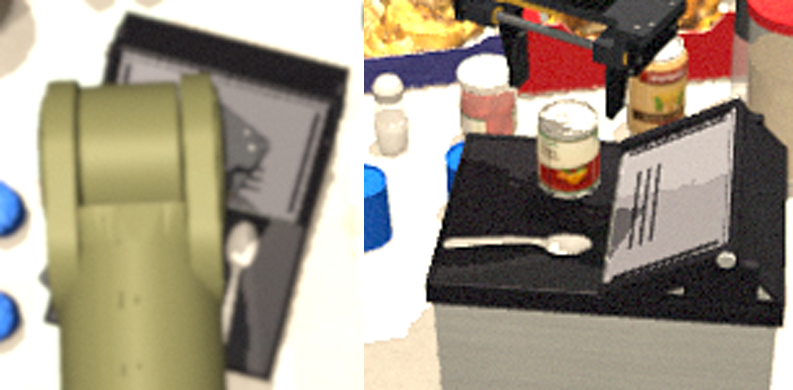

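The side view shows the tin's outline at x 538–602, bottom at 197. That matches the prediction for x=-46, y=51, and the fingers straddle it diagonally. Now I descend.

>>> jog_arm(moves=[0,0.002,0.08,0,0,0,1,0,0.002,0.16,0,0,0,1,0,0.002,0.22,0,0,0,1,0,0.002,0.28,0,0,0,1,0,0.002,0.315,0,0,0,1,0,0.002,0.334,0,0,0,1,0,0.002,0.334,0,0,0,1,0,0.002,0.334,0,0,0,1])

```text
time: 7.35
position: [0.5161, 0.0048, 0.1601]
tool_rot: [-1.354, 2.833, -0.0]
ft_force: [-0.1, -0.2, 0.3]
grip_width: 1.002
grip_force: 0.0
```

```bash
python3 goal.py -10 25 160 156; python3 - <<'E'
from h import *; from bench import ctrl
d=ctrl.get_image("side"); pickle.dump(d,open("pics/side4.pkl","wb"))
cv2.imwrite("pics/s4.png",cv2.resize(cv2.convertScaleAbs(d["pixels"][150:270,270:420,::-1],alpha=1.8),None,fx=4,fy=4,interpolation=2))
E
```

```text
t 7.35 bin [-44.6  24.9 160.1] heading 155.6 toolz [ 0.001  0.    -1.   ] F [-0.08 -0.24  0.32] w 1.002
shift/0.3 [-0.048 -0.105  0.001] turn/60 [-0.001  0.001 -0.006]
```

View pics/s4.png

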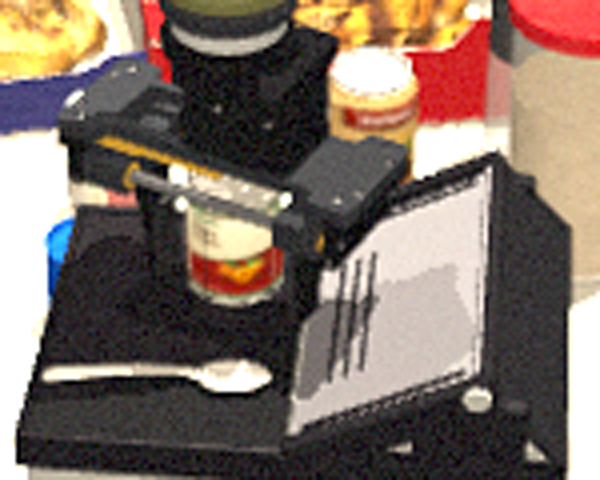

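The tin stands between the fingers at crop (235,250). The rear finger is behind it and the front finger is before the flap at crop (300,250). Now I start a slow push.

>>> jog_arm(moves=[-0.006,-0.013,0,0,0,0,1,-0.012,-0.026,0,0,0,0,1,-0.018,-0.039,0,0,0,0,1,-0.024,-0.052,0,0,0,0,1,-0.03,-0.065,0,0,0,0,1,-0.036,-0.078,0,0,0,0,1,-0.042,-0.091,0,0,0,0,1,-0.042,-0.091,0,0,0,0,1])

```text
time: 8.4
position: [0.5452, -0.0027, 0.1595]
tool_rot: [-1.355, 2.834, -0.001]
ft_force: [-1.0, -0.2, -0.1]
grip_width: 0.999
grip_force: 1.1
```

```bash
cat > tin.py <<'E'
from h import *; from goal import O,RB,report; from bench import ctrl
def red(d):
    p=d["pixels"][150:300,290:380].astype(int); m=((p[...,0]>60)&(p[...,0]>2*p[...,1])&(p[...,0]>2*p[...,2])).astype('uint8')
    n,l,s,c=cv2.connectedComponentsWithStats(m); s=s.copy()
    for i in np.argsort(-s[1:,4])[:3]+1:
        print("red blob x",s[i,0]+290,s[i,0]+s[i,2]+290,"y",s[i,1]+150,s[i,1]+s[i,3]+150,"area",s[i,4],"c",(c[i]+[290,150]).round(1))
def spos(d,x,y,z=165):
    c=R.from_rotvec(d["rotation"]).inv().apply(RB.apply(np.array([x,y,z])/1000)+O-d["xyz"]); return (d["cx"]-d["fx"]*c[0]/c[2]).round(1),(d["cy"]+d["fy"]*c[1]/c[2]).round(1)
def flap(d):
    # flap corner at free edge, right side (y=-95): flap-grey boundary along y=-80 line
    for a in np.arange(0,1.2,.1):
        t=np.radians(29)+a; print(round(a,1),spos(d,104-116*np.cos(t),-90,204-116*np.sin(t)),end=" ")
if __name__=="__main__":
    import sys
    report(); d=ctrl.get_image("side"); pickle.dump(d,open(f"pics/{sys.argv[1]}.pkl","wb")); red(load("side4")); red(d)
    for x,y in((-46,51),(-22,51),(-22,56),(0,51)): print(x,y,spos(d,x,y))
E
python3 tin.py side5
```

```text
t 8.4 bin [-14.5  25.  159.5] heading 155.6 toolz [ 0. -0. -1.] F [-0.89 -0.44 -0.08] w 0.999
red blob x 318 341 y 212 224 area 129 c [329. 218.]
red blob x 371 380 y 161 181 area 113 c [376.2 170.4]
red blob x 305 313 y 150 171 area 82 c [308.5 159.1]
red blob x 305 327 y 150 172 area 237 c [314.1 159.9]
red blob x 328 351 y 210 224 area 132 c [339.2 218.5]
red blob x 371 380 y 161 181 area 116 c [376.2 170.4]
-46 51 (np.float64(329.4), np.float64(212.9))
-22 51 (np.float64(339.4), np.float64(213.5))
-22 56 (np.float64(339.7), np.float64(212.2))
0 51 (np.float64(348.7), np.float64(214.0))
```

>>> jog_arm(moves=[-0.004,-0.009,0,0,0,0,1,-0.008,-0.018,0,0,0,0,1,-0.012,-0.027,0,0,0,0,1,-0.016,-0.036,0,0,0,0,1,-0.021,-0.0455,0,0,0,0,1,-0.021,-0.0455,0,0,0,0,1,-0.021,-0.0455,0,0,0,0,1,-0.021,-0.0455,0,0,0,0,1])

```text
time: 9.45
position: [0.5595, -0.0063, 0.1597]
tool_rot: [-1.355, 2.834, -0.0]
ft_force: [-2.5, 0.4, 1.3]
grip_width: 0.997
grip_force: 1.4
```

```bash
python3 tin.py side6; python3 - <<'E'
from h import *
a=load("side4")["pixels"];b=load("side6")["pixels"]
cv2.imwrite("pics/s6.png",cv2.resize(cv2.convertScaleAbs(np.hstack([a[170:270,310:410],b[170:270,310:410]])[:,:,::-1],alpha=1.8),None,fx=4,fy=4,interpolation=2))
E
```

```text
t 9.45 bin [  0.2  25.1 159.7] heading 155.6 toolz [ 0.001  0.    -1.   ] F [-2.5  -0.23  1.26] w 0.997
red blob x 318 341 y 212 224 area 129 c [329. 218.]
red blob x 371 380 y 161 181 area 113 c [376.2 170.4]
red blob x 305 313 y 150 171 area 82 c [308.5 159.1]
red blob x 305 334 y 150 175 area 331 c [316.  161.9]
red blob x 334 357 y 211 225 area 129 c [345.5 219. ]
red blob x 373 380 y 161 181 area 105 c [376.5 170.8]
-46 51 (np.float64(329.4), np.float64(212.9))
-22 51 (np.float64(339.4), np.float64(213.5))
-22 56 (np.float64(339.7), np.float64(212.2))
0 51 (np.float64(348.7), np.float64(214.0))
```

>>> jog_arm(moves=[-0.003,-0.006,0,0,0,0,1,-0.006,-0.012,0,0,0,0,1,-0.008,-0.016,0,0,0,0,1,-0.008,-0.016,0,0,0,0,1,-0.013,-0.027,0,0,0,0,1,-0.017,-0.037,0,0,0,0,1,-0.021,-0.0455,0,0,0,0,1,-0.025,-0.055,0,0,0,0,1])

```text
time: 10.5
position: [0.5768, -0.0106, 0.1593]
tool_rot: [1.355, -2.834, -0.001]
ft_force: [-4.9, 1.3, 1.1]
grip_width: 1.0
grip_force: 2.2
```

```bash
python3 tin.py side7 | grep -v "^-"
```

```text
t 10.5 bin [ 18.   25.2 159.3] heading 155.6 toolz [-0.001  0.    -1.   ] F [-5.11  0.01  1.12] w 1.0
red blob x 318 341 y 212 224 area 129 c [329. 218.]
red blob x 371 380 y 161 181 area 113 c [376.2 170.4]
red blob x 305 313 y 150 171 area 82 c [308.5 159.1]
red blob x 305 342 y 150 186 area 460 c [316.8 164.9]
red blob x 345 362 y 214 231 area 118 c [351.5 222.1]
red blob x 343 344 y 173 174 area 1 c [343. 173.]
0 51 (np.float64(348.7), np.float64(214.0))
```

>>> jog_arm(moves=[-0.004,-0.009,0,0,0,0,1,-0.008,-0.018,0,0,0,0,1,-0.012,-0.027,0,0,0,0,1,-0.016,-0.036,0,0,0,0,1,-0.021,-0.0455,0,0,0,0,1,-0.021,-0.0455,0,0,0,0,1,-0.021,-0.0455,0,0,0,0,1,-0.021,-0.0455,0,0,0,0,1])

```text
time: 11.55
position: [0.5904, -0.0141, 0.1588]
tool_rot: [1.355, -2.832, -0.002]
ft_force: [-6.1, 2.1, -1.9]
grip_width: 0.998
grip_force: 3.1
```

```bash
python3 tin.py side8 | grep -v "^-"
```

```text
t 11.55 bin [ 32.1  25.2 158.8] heading 155.7 toolz [-0.003 -0.    -1.   ] F [-6.45  0.46 -1.85] w 0.998
red blob x 318 341 y 212 224 area 129 c [329. 218.]
red blob x 371 380 y 161 181 area 113 c [376.2 170.4]
red blob x 305 313 y 150 171 area 82 c [308.5 159.1]
red blob x 305 334 y 150 186 area 547 c [315.9 167.1]
red blob x 349 364 y 215 233 area 121 c [355.4 223.1]
red blob x 335 349 y 164 174 area 61 c [343.7 168. ]
0 51 (np.float64(348.7), np.float64(214.0))
```

```bash
python3 - <<'E'
from h import *
ims=[cv2.resize(cv2.convertScaleAbs(load(n)["pixels"][160:270,310:410,::-1],alpha=1.8),None,fx=4,fy=4,interpolation=2) for n in("side7","side8")]
cv2.imwrite("pics/s8.png",np.hstack(ims))
E
```

View pics/s8.png

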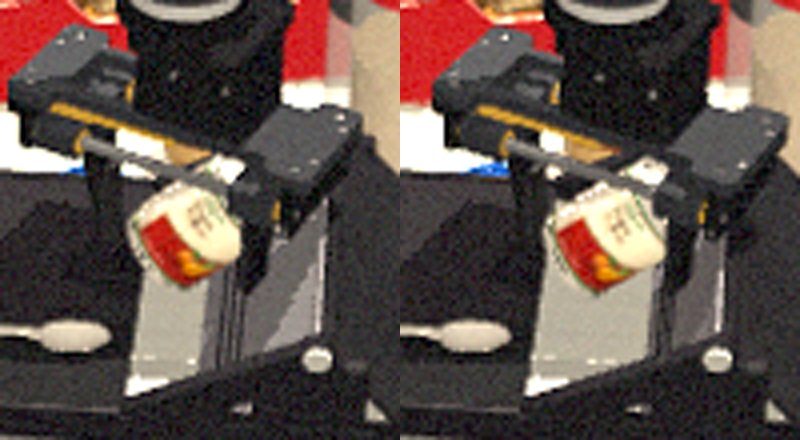

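In both views the flap is well open. The tin is tipped about 35° forward, its top leaning on the flap at crop (640,180) and its rear rim still on the mouth's edge at (555,250). It needs a few more millimetres.

>>> jog_arm(moves=[-0.002,-0.004,0.003,0,0,0,1,-0.004,-0.008,0.006,0,0,0,1,-0.006,-0.012,0.008,0,0,0,1,-0.008,-0.017,0.008,0,0,0,1,-0.01,-0.021,0.008,0,0,0,1,-0.0112,-0.0243,0.008,0,0,0,1,-0.0112,-0.0243,0.008,0,0,0,1,-0.0112,-0.0243,0.008,0,0,0,1])

```text
time: 12.6
position: [0.598, -0.016, 0.1563]
tool_rot: [1.355, -2.831, -0.002]
ft_force: [-6.4, 1.2, -1.7]
grip_width: 1.0
grip_force: 3.3
```

```bash
python3 tin.py side9 | grep -v "^-"
```

```text
t 12.6 bin [ 39.9  25.3 156.3] heading 155.7 toolz [-0.003  0.    -1.   ] F [-6.54 -0.41 -1.72] w 1.0
red blob x 318 341 y 212 224 area 129 c [329. 218.]
red blob x 371 380 y 161 181 area 113 c [376.2 170.4]
red blob x 305 313 y 150 171 area 82 c [308.5 159.1]
red blob x 305 352 y 150 186 area 703 c [320.2 168.1]
red blob x 353 367 y 216 234 area 121 c [358.7 224.2]
red blob x 365 366 y 197 198 area 1 c [365. 197.]
0 51 (np.float64(348.7), np.float64(214.0))
```

```bash
python3 - <<'E'
from h import *; from goal import O,RB
def plane(d,uv,y=.024):
    o,r=ray(d,uv); o=RB.inv().apply(o-O); r=RB.inv().apply(r); return ((o+r*((y-o[1])/r[:,1])[:,None])*1000)[:,[0,2]].round(0)
for n in("side4","side6","side7","side8","side9"):
    d=load(n); p=d["pixels"].astype(int)
    for nm,m in (("red",(p[...,0]>60)&(p[...,0]>2*p[...,1])&(p[...,0]>2*p[...,2])),("tin",(p[...,0]>75)&(p[...,0]>1.12*p[...,2]))):
        m=m.astype('uint8'); m[:205 if nm=="red" else 190]=0; m[245:]=0; m[:,:310]=0; m[:,380:]=0
        if nm=="red":
            c=max(cv2.findContours(m,0,2)[0],key=cv2.contourArea); b=cv2.boxPoints(cv2.minAreaRect(c)); print(n,"red rect xz",plane(d,b).tolist())
    print([ "".join("#" if p[v,u,0]>2*p[v,u,2] and p[v,u,0]>60 else "+" if p[v,u].max()>90 else "-" if p[v,u].max()>45 else "." for u in range(325,395)) for v in range(0)])
d=load("side9");p=d["pixels"].astype(int)
for v in range(186,256,1): print(v,"".join("#" if p[v,u,0]>2*p[v,u,2] and p[v,u,0]>60 else "+" if p[v,u].max()>90 else "-" if p[v,u].max()>45 else "." for u in range(325,395)))
E
```

```text
side4 red rect xz [[-71.0, 180.0], [-18.0, 191.0], [-16.0, 162.0], [-69.0, 151.0]]
[]
side6 red rect xz [[-32.0, 180.0], [19.0, 196.0], [24.0, 165.0], [-28.0, 148.0]]
[]
side7 red rect xz [[-10.0, 171.0], [5.0, 188.0], [33.0, 147.0], [18.0, 131.0]]
[]
side8 red rect xz [[0.0, 172.0], [16.0, 186.0], [41.0, 144.0], [25.0, 128.0]]
[]
side9 red rect xz [[8.0, 168.0], [23.0, 184.0], [49.0, 142.0], [33.0, 126.0]]
[]
186 ..........................##.....................................-++++
187 .......--##-......................................................-+++
188 .......#######--.................................................---.-
189 .......-#########--.............................................------
190 ..........-##########-.........................................-------
191 .............-##########......................................--------
192 ................---########-..................................--------
193 ...............-.....-########...............................---------
194 ..............-##......+++#######..........................-----------
195 .......
[... 3863 characters left out ...]
++++++++++........--.....
247 ++-+-++-..........-+++++++++++++++++++++++++++++++++--.......-+++++...
248 ..................+++++++++++++++++++++++++++++++--..........+++++++..
249 .................-++++++++++++++++++++++++++++--............-+++++++..
250 ..................+++++++++++++++++++++++++--...............-+++++++..
251 .................-+++++++++++++++++++++---...................-+++++-..
252 .................-+++++++++++++++++++--.......................-+++-...
253 .................-+++++++++++++++---..................................
254 ................-+++++++++++++--......................................
255 ................-++++++++++--.........................................
```

```bash
python3 goal.py 44 16 156.5 144
```

```text
t 12.65 bin [ 39.9  25.3 156.3] heading 155.7 toolz [-0.003  0.    -1.   ] F [-6.93 -0.   -0.98] w 0.993
shift/0.3 [ 0.023 -0.025 -0.001] turn/60 [ 0.002 -0.002  0.195]
```

>>> jog_arm(moves=[0.004,-0.004,0,0,0,0.033,1,0.008,-0.008,0,0,0,0.066,1,0.012,-0.012,0,0,0,0.1,1,0.016,-0.017,0,0,0,0.133,1,0.02,-0.021,0,0,0,0.166,1,0.023,-0.025,0,0,0,0.195,1,0.023,-0.025,0,0,0,0.195,1,0.023,-0.025,0,0,0,0.195,1])

```text
time: 13.65
position: [0.5991, -0.026, 0.1561]
tool_rot: [1.06, -2.953, -0.002]
ft_force: [-7.1, 2.5, -0.2]
grip_width: 1.002
grip_force: 3.7
```

```bash
python3 tin.py side10 | grep -v "^-"; cat > asc.py <<'E'
import sys; from h import *
p=load(sys.argv[1])["pixels"].astype(int)
for v in range(190,250,2): print(v,"".join("#" if p[v,u,0]>2*p[v,u,2] and p[v,u,0]>60 else "+" if p[v,u].max()>90 else "-" if p[v,u].max()>45 else "." for u in range(325,395)))
E
python3 asc.py side10
```

```text
t 13.65 bin [ 43.5  15.9 156.1] heading 144.0 toolz [-0.004  0.    -1.   ] F [-7.46  0.67 -0.15] w 1.002
red blob x 318 341 y 212 224 area 129 c [329. 218.]
red blob x 371 380 y 161 181 area 113 c [376.2 170.4]
red blob x 305 313 y 150 171 area 82 c [308.5 159.1]
red blob x 305 351 y 150 186 area 739 c [320.  168.6]
red blob x 357 370 y 217 234 area 118 c [362.7 224.7]
red blob x 372 373 y 231 232 area 1 c [372. 231.]
0 51 (np.float64(348.7), np.float64(214.0))
190 ++-............#######................................................
192 ++-...............---#####.........................................--.
194 ++-............-###-....-####-...................................-----
196 +++++--.......-#----........#####-............................--------
198 ++++++++++....###-------....#########-.....................-----------
200 +++++++++++++---+++..--------####-..##-.................--------------
202 ++++++++-++++++++++......-------.....................-----------------
204 .........-------.--....---...-------..........----......--------------
206 ..............................
[... 915 characters left out ...]
#####-++........-++--....
232 ....................-++++++++++++++++-#######-#-+++++........-++--....
234 ....................+++++++++++++++++++-----+++++++++........-++-+....
236 ...................-++++++++++++++++++++++++++++++++-......--+++++....
238 ...................-++++++++++++++++++++++++++++++++-....-+++++-++....
240 -+++------.........-+++++++++++++++++++++++++++++++++++++++++++-++....
242 ++++++++++++.......++++++++++++++++++++++++++++++++++++++++++++++-....
244 ++++++++++++-.....-+++++++++++++++++++++++++++++++++++++++++++-.......
246 +++++++++-........-++++++++++++++++++++++++++++++++++++---.....--.....
248 ..................+++++++++++++++++++++++++++++++-...........-++++++..
```

```bash
python3 - <<'E'
from h import *; from goal import O,RB
def plane(d,uv,y):
    o,r=ray(d,uv); o=RB.inv().apply(o-O); r=RB.inv().apply(r); return ((o+r*((y-o[1])/r[:,1])[:,None])*1000)[:,[0,2]].round(0)
d=load("side10"); P=[(354,213),(350,221),(363,236),(373,232),(378,222),(374,209),(369,207)]
for y in(.0225,.051): print(y,plane(d,P,y).tolist())
# colour dump: metal/label/flap grey separation by saturation & brightness
p=d["pixels"].astype(int)
for v in range(200,246): print(v," ".join("%3d%s"%(p[v,u].sum()//3,"r" if p[v,u,0]>1.5*p[v,u,2] else "y" if p[v,u,0]>1.15*p[v,u,2] else " ") for u in range(344,384)))
E
```

```text
0.0225 [[15.0, 191.0], [6.0, 167.0], [37.0, 124.0], [60.0, 138.0], [71.0, 169.0], [60.0, 205.0], [49.0, 210.0]]
0.051 [[13.0, 169.0], [3.0, 144.0], [36.0, 100.0], [60.0, 115.0], [70.0, 146.0], [59.0, 184.0], [48.0, 189.0]]
200   7   33   44   60y  62   72   83   75y  61y  61r  75r  75r  78r  76r  53r  38y  35   50r  58r  38y  25   22   29   23   20   24   27   32   26   25   19   14r  20   11y  12y  18   27   46   50   52 
201   9r   3   20   35   53   61   66   73   85   72   69y  58r  51r  26   29   22y  31   28   22   23   14r  11   18   24   30   18   31   27   23   22   35   26   17    3   23   42   52   47   48   49 
202   1y  17   16y   6y  21   34   52y  59   66   74   80   72   55   37   28y  12y  27   26   22   18y  22   10y  23   11   20   24   20y  22   30   23   24   29   30   35   44   51   51   52   49   53 
203   1    2   21    2   15y  33y  42y  45y  50y  62   65   62   57   56   38   30   28   14y  18   13y  15   16   22   17   17   15   21   17y  19   32   21   23   30   31   33   46   51   49   49   50 
204   9y  13y   6   15   43y  55   52y  33y  17   40   48y  5
[... 7806 characters left out ...]
96y  95y  97y  99y  96y  98y  98y  96y  97   98y  97y  94y  95y  95y  96y  96y  95y 100y
243  99y  97y  96y  94y  94y  94y  92y  96y  92y  92y  95y  94y  96y  92y  96y  95   95y  95y  97y  96y  96   95y  95y  98y  97y  98y  95y  99y  99y  97y 100y  97y  98y  98y  97y 100y  98y  98y  98y 101y
244 101y  98y  96y  94y  97y  96y  96y  97y  96y  96y  98y  94y  96y  98y 100y  94y  98y  93y  96y  96y  97y  92y 100y  95y  95y  95y  96y  98y  96y  95y  97y  97y  96y  97   96y  96y  97y 100y  96y 100y
245 102y  99y  99y  98   96y  97   96y  98   97y  99y  98y 100y  97y  97y  98y  96y  95y  98y  98y  99y  99y  97y  98y  97y  96y  96y  98y  97y  97y  95y  98   96y  96y  98y 100y  97y  93y  93y  89y  87y
```

```bash
python3 goal.py 37.5 -7 157 172
```

```text
t 13.7 bin [ 43.5  15.9 156.1] heading 144.0 toolz [-0.004  0.    -1.   ] F [-7.68 -0.53 -0.07] w 0.997
shift/0.3 [ 0.074 -0.029 -0.003] turn/60 [ 0.003 -0.002 -0.467]
```

>>> jog_arm(moves=[0.027,-0.01,-0.001,0,0,-0.17,1,0.054,-0.02,-0.002,0,0,-0.34,1,0.074,-0.029,-0.003,0,0,-0.467,1,0.074,-0.029,-0.003,0,0,-0.467,1,0.074,-0.029,-0.003,0,0,-0.467,1,0.074,-0.029,-0.003,0,0,-0.467,1,0.074,-0.029,-0.003,0,0,-0.467,1,0.074,-0.029,-0.003,0,0,-0.467,1])

```text
time: 14.7
position: [0.5882, -0.0477, 0.1575]
tool_rot: [1.741, -2.613, -0.003]
ft_force: [-5.6, 0.5, 1.0]
grip_width: 1.0
grip_force: 3.1
```

```bash
python3 tin.py side11 | grep -v "^-"; python3 asc.py side11
```

```text
t 14.7 bin [ 38.4  -7.8 157.5] heading 171.9 toolz [-0.002  0.001 -1.   ] F [-5.59 -0.91  0.98] w 1.0
red blob x 318 341 y 212 224 area 129 c [329. 218.]
red blob x 371 380 y 161 181 area 113 c [376.2 170.4]
red blob x 305 313 y 150 171 area 82 c [308.5 159.1]
red blob x 305 351 y 150 186 area 948 c [324.4 170.4]
0 51 (np.float64(348.7), np.float64(214.0))
190 ---.........-------..+++++............................................
192 ...................##+++++++#..................................-------
194 ...........-------.-++++++++...................................-------
196 ...................##++----...................................--------
198 ..............................................................--------
200 .......##---.................................................---------
202 .....#################----..................................----------
204 ............-###..##################----....................----------
206 .-............#-...............-########...........................---
208 -............-#--------.......................................
[... 808 characters left out ...]
++++++++++-......----....
232 ....................-+++++++++++++++++++++++++++++++++--.....-----....
234 ....................-+++++++++++++++++++++++++++++++++-......----+....
236 ...................-++++++++++++++++++++++++++++++++++-......---++....
238 ...................-++++++++++++++++++++++++++++++++++-.....----++....
240 ++++++----.........-++++++++++++++++++++++++++++++++++-....-----+-....
242 ++++++++++++.......+++++++++++++++++++++++++++++++++++-...------+-....
244 ++++++++++++-.....-++++++++++++++++++++++++++++++++++--...---.........
246 ++++++++++-.......-++++++++++++++++++++++++++++++++++-.........--.....
248 .................-++++++++++++++++++++++++++++++--...........-++++++..
```

The tin is gone from the mouth. I back away and rise.

>>> jog_arm(moves=[0.005,0.035,0,0,0,0,1,0.01,0.07,0,0,0,0,1,0.015,0.105,0,0,0,0,1,0.02,0.14,-0.02,0,0,0,1,0.025,0.175,-0.1,0,0,0,1,0.028,0.198,-0.25,0,0,0,1,0.028,0.198,-0.4,0,0,0,1,0.028,0.25,-0.5,0,0,0,1])

```text
time: 15.75
position: [0.5178, -0.0266, 0.3091]
tool_rot: [-1.742, 2.612, -0.004]
ft_force: [-0.5, -0.9, -0.4]
grip_width: 1.0
grip_force: 0.0
```

>>> jog_arm(moves=[-0.1,0.05,-0.05,0,0,0,1,-0.2,0.05,-0.05,0,0,0,1,-0.4,0.05,-0.05,0,0,0,1,-0.6,0.05,-0.05,0,0,0,1,-0.7,0.05,-0.05,0,0,0,1,-0.7,0.05,-0.05,0,0,0,1,-0.7,0.05,-0.05,0,0,0,1,-0.7,0.05,-0.05,0,0,0,1])

```text
time: 16.75
position: [0.5842, 0.1711, 0.3223]
tool_rot: [-1.74, 2.616, -0.002]
ft_force: [0.4, 0.4, -0.7]
grip_width: 0.998
grip_force: 0.0
```

```bash
python3 tin.py side12 | grep -v "^-"; python3 - <<'E'
from h import *; from goal import RB,O; from bench import ctrl
a,b=load("side0")["pixels"].astype(int),load("side12")["pixels"].astype(int)
print("flap region diff",np.abs(a-b)[205:255,345:385].mean(),"spoon diff",np.abs(a-b)[236:250,278:342].mean(), "flap mean",a[210:240,355:380].mean(),b[210:240,355:380].mean())
d=np.abs(a-b).max(2)>60; n,l,s,c=cv2.connectedComponentsWithStats(d.astype('uint8'))
print([list(s[i]) for i in range(1,n) if s[i,4]>40])
t=ctrl.get_image("top")["pixels"].astype(int); t0=load("top0")["pixels"].astype(int)
n,l,s,c=cv2.connectedComponentsWithStats((np.abs(t-t0).max(2)>60).astype('uint8')); print([list(s[i]) for i in range(1,n) if s[i,4]>30])
E
```

```text
t 16.75 bin [-20.4 203.  322.3] heading 171.8 toolz [ 0.001 -0.001 -1.   ] F [ 0.25  0.5  -0.65] w 0.998
red blob x 318 341 y 212 224 area 129 c [329. 218.]
red blob x 371 380 y 161 181 area 113 c [376.2 170.4]
red blob x 305 313 y 150 171 area 82 c [308.5 159.1]
red blob x 305 353 y 150 186 area 1044 c [325.9 170.8]
red blob x 371 380 y 161 181 area 116 c [376.2 170.5]
red blob x 356 361 y 177 182 area 14 c [357.4 178.8]
0 51 (np.float64(348.7), np.float64(214.0))
flap region diff 9.198666666666666 spoon diff 5.853794642857143 flap mean 118.7671111111111 107.36311111111111
[[np.int32(44), np.int32(0), np.int32(28), np.int32(129), np.int32(755)], [np.int32(92), np.int32(0), np.int32(129), np.int32(183), np.int32(6759)], [np.int32(201), np.int32(0), np.int32(98), np.int32(34), np.int32(1548)], [np.int32(329), np.int32(0), np.int32(19), np.int32(42), np.int32(432)], [np.int32(184), np.int32(34), np.int32(17), np.int32(4), np.int32(50)], [np.int32(329), np.int32(44), np.int32(42), np.int32(19), np.int32(438)], [np.int32(303), np.int32(71), np.int32(47), np.int32(30), np.int32(331)], [np
[... 1235 characters left out ...]
np.int32(24), np.int32(441)], [np.int32(8), np.int32(352), np.int32(11), np.int32(6), np.int32(39)], [np.int32(274), np.int32(353), np.int32(43), np.int32(18), np.int32(533)], [np.int32(0), np.int32(354), np.int32(56), np.int32(53), np.int32(1888)], [np.int32(264), np.int32(371), np.int32(147), np.int32(109), np.int32(4629)], [np.int32(296), np.int32(404), np.int32(20), np.int32(11), np.int32(71)], [np.int32(305), np.int32(415), np.int32(36), np.int32(44), np.int32(894)], [np.int32(237), np.int32(425), np.int32(37), np.int32(55), np.int32(991)], [np.int32(0), np.int32(439), np.int32(81), np.int32(41), np.int32(1704)], [np.int32(271), np.int32(453), np.int32(23), np.int32(27), np.int32(343)]]
```

```bash
python3 -c "
from bench import ctrl
print(ctrl.close_job())"
```

```text
the job is handed in; nothing more can be done
None
```

I handed the job in at about 17 s. The tin went through the mouth, and in the last side view the flap looks shut and the teaspoon unmoved. I did not see the tin at rest in the pail, no verdict came back, and I only compared pictures roughly for the things round the bin.

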